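# Fit the keyed loop-back plug to the test box

## Robot

A 6-joint arm with a two-finger parallel gripper is mounted at the origin on the work surface. World frame = base frame: x ahead of the robot, y to its left, z up, the work surface at z = 0. Lengths are in m, angles in rad, forces in N, time in s.
With the tool pointing down it reaches from about 0.15 to 0.775 m from the base axis. Payload 6.1 kg.
Tool frame: the origin (TCP) lies midway between the tips of the shut fingers; the grasp point (between the pads) lies 19 mm behind it; z points along the fingers, y is the direction in which the jaws open and shut (so a half turn about z gives the same grasp; the last joint's range is limited). The gripper opens to 85 mm and grips with 20 to 120 N. Pads are 22 mm wide; open, the fingers measure 114 mm over their backs; the gripper's body (76 mm by 85 mm) begins 54 mm behind the grasp point. The pads swing forward as they close: fully open they stand 13 mm farther back than shut.
Start: joints at [1.196, 0.126, -0.04, 1.405, 0, 1.571], TCP at [0.192, 0.489, 0.231] pointing down, gripper open.
Joint ranges: [-2.72, 2.72], [-0.95, 1.95], [-1.27, 1.35], [-1.78, 2.02], [-1.46, 1.47], [-3.14, 3.14]. Speed limits (rad/s): [2.39, 2.39, 3.01, 3.14, 3.14, 3.14].

## Interface

Orientations are given as a rotation vector (axis times angle).
In Python, from station import monitor, eyes, sign_off gives the robot as it stands. The module is installed in compiled form; this text tells all that it offers.
- The arm moves only by the tool drive_tool, never from a script. Its argument "rows" is a list of rows, each a list of 5 numbers: the opening, from -1 (shut) to 1 (fully open), then the shift along the tool's x, y, z normalised to -1 to 1, where 1 is 0.25 m, then the turn about the tool's z normalised to -1 to 1, where 1 is 60 degrees. A call has 1 to 20 rows; each row is the pose to reach, as a shift and turn from the pose commanded when the call began, along the tool's axes at that moment; what a row does not reach only later rows make up. A row lasts 1/8 s, in which the tool goes at most 62.5 mm and 10.7 degrees, less where a joint would pass 70% of its speed; a pose out of reach is approached as far as the arm can. A call with a number of a shift or a turn outside -1 to 1 is refused whole. A call with a gripper value outside its range is refused whole. The fingers move at their own pace and stop on an object; "grip_force" is the grip in N (left out, the last holds). Time passes only in rows, so rows that repeat a pose let the fingers close. It gives the time, the measured TCP pose, the force and the opening at its end, in the units of the state.
- monitor.observe(): the state, without advancing time (a new reading comes with each control period).
- eyes.read_camera(name): name is "scene" or "top"; returns the picture (420x560x3 uint8, red, green, blue); there is no depth.
- eyes.get_calibration(name): a dict with "mtx" (3x3 intrinsics, pixels), "D" ([k1, k2, p1, p2, k3] as OpenCV has them; the pictures are not rectified), "camera_from_world" (4x4, takes a point from world to camera coordinates). Camera axes: x right, y down, z forward; pixel columns grow to the right and rows downward; lengths in m; the calibration is good to about 2 mm. A picture is of the moment at which its call begins. get_calibration takes no time and is no camera call.
- sign_off(): hands the job in, once; it reports no verdict.
The state is a dict: "t": time; "joint_positions": joint angles; "qd": joint speeds; "joint_efforts": joint torques, N m; "eef_pos": TCP position; "orientation": TCP orientation; "ft_force": force on the tool from outside, world axes, zero at the start; "torque": the same for the moment, N m; "opening": finger opening in m.
Only numpy, scipy, OpenCV 4.12 (cv2) and the standard library are available. Lean on these libraries where they do the work, as an engineer would, in place of code of your own. Each camera call takes 0.05 s, during which the arm holds its last target. There are 200 camera calls.

## Task

The test box beside the opened engine control unit needs its loop-back plug before the self-test can run. Of the three loose plugs standing on the bench, take the D-shaped one, turn it so that its flat matches the flat of the socket on top of the test box, and seat it fully home; leave it there. Leave the round and the square plug where they stand.

Things in the scene. Friction and masses are not known exactly. Their poses are not given: they have to be found in the camera images.
- dplug: D-shaped plug standing on the bench, 120 g. Black foot 20 mm high (radius 27.5, flat 13.5 mm off the axis, lowest 8 mm tapered), aluminium flange at 20-26 mm (radius 36, flat at 19), black grip bar at 26-68 mm, 16 mm thick (y: pinch here), 34 long (x = -20 to 14). Origin: axis, underside; z up; +x towards the flats. Starts turned 20 to 115 deg counterclockwise from the socket.
- socket (a point): D socket: aluminium collar 22 mm high (outer radius 38) on a fixed grey box 160 x 130 x 40 mm (x -90 to 70). Bore radius 30.5 mm, flat 16 mm off the axis, bevelled mouth. Point: axis, bore floor, 40 mm above the bench; z up; +x towards the flat. Takes only the D plug, its +x along this +x; when home its flange lies on the collar and its origin is 2 mm above this point.
- roundplug: Bystander: plug of the same height, materials and grip bar, but with a round foot (radius 27.5 mm) and round flange (radius 36 mm); 68 mm high, standing on the bench. Origin on its axis at the underside; z up.
- squareplug: Bystander: plug of the same height, materials and grip bar, but with a square foot (46 mm) and square flange (62 mm); 68 mm high, standing on the bench. Origin on its axis at the underside; z up.
There are look-alikes about, which are no part of the job. What is shaped like the part that bears socket but pink or turquoise is not meant. What is shaped like the dplug but red is not meant.

How it is judged:
By the outcome, as a careful person would: the job done as asked, in the order asked, and still so for the second after the job is handed in, with the robot touching nothing.
It also fails if it takes over 38 s, if anything falls off the work surface, if the arm or the gripper's body presses on something with over 40 N, if the wrist force passes 120 N, or if a joint passes its speed limit or range.

## Working session

There is one attempt and no reset: what is moved stays moved. The work goes in short steps, Python scripts to look and compute and a tool call to move; the robot and the scene stay as the last step left them, time stands still between calls to the robot, and variables do not carry over. Pictures are saved under pics/ and viewed, on a budget of 10 in all, crops included, one or two more only if the job needs it, and the job is handed in when it is done.

Besides the shell and the picture viewer there is one more tool, called after ">>>" as name(argument=value, ...), one argument or row to a line, values as JSON. drive_tool: Moves the arm, as the interface text tells. Its arguments: {"type":"object","properties":{"rows":{"type":"array"},"grip_force":{"type":"number"}},"required":["rows"]}

```bash
mkdir -p pics; cat > h.py <<'E'
import numpy as np, cv2
from station import monitor, eyes
def cal(n):
    c=eyes.get_calibration(n); return np.array(c["mtx"]),np.array(c["D"]),np.array(c["camera_from_world"])
def ray(n,px,z):
    K,D,T=cal(n); u=cv2.undistortPoints(np.array(px,float).reshape(-1,1,2),K,D).reshape(-1,2)
    d=np.c_[u,np.ones(len(u))]@T[:3,:3]; o=-T[:3,:3].T@T[:3,3]
    return o+d*((z-o[2])/d[:,2])[:,None]
def proj(n,P):
    K,D,T=cal(n); return cv2.projectPoints(np.array(P,float).reshape(-1,1,3),cv2.Rodrigues(T[:3,:3])[0],T[:3,3],K,D)[0].reshape(-1,2)
def shot(n,f=None):
    im=eyes.read_camera(n)
    if f: cv2.imwrite('pics/'+f,im[:,:,::-1])
    return im
E
python3 - <<'E'
from h import *
for n in("top","scene"):
    shot(n,n+"0.png"); K,D,T=cal(n); print(n,-T[:3,:3].T@T[:3,3],K[0,0],T[:3,:3].round(2).tolist())
s=monitor.observe(); print(s)
E
```

```text
top [0.38840815 0.05078167 1.29943266] 533.1781506655756 [[0.02, -1.0, -0.02], [-1.0, -0.02, -0.05], [0.05, 0.02, -1.0]]
scene [ 1.02328597 -0.73243839  0.74112634] 478.3336456208464 [[0.83, 0.55, -0.02], [0.31, -0.49, -0.82], [-0.46, 0.67, -0.58]]
{'t': 0.1, 'joint_positions': array([ 1.19602232e+00,  1.26344338e-01, -4.04938402e-02,  1.40539724e+00,
        9.96055577e-06,  1.57077536e+00]), 'qd': array([ 1.40157350e-03, -1.25245889e-03,  2.15861828e-03, -3.36794438e-04,
       -4.18166121e-04, -1.19368764e-05]), 'joint_efforts': array([ 2.07120020e-04, -4.36907780e+01,  3.53604841e+01,  1.38234766e-02,
        1.29275386e-04, -9.07647888e-06]), 'eef_pos': array([0.1920482 , 0.48822616, 0.23059943]), 'orientation': array([-5.85170190e-01, -3.08632943e+00,  2.21783050e-03]), 'ft_force': array([-0.40665881,  0.08645699, -0.31804442]), 'torque': array([ 0.03048688, -0.00924668,  0.02491751]), 'opening': 0.08530262043228458}
```

View pics/top0.png

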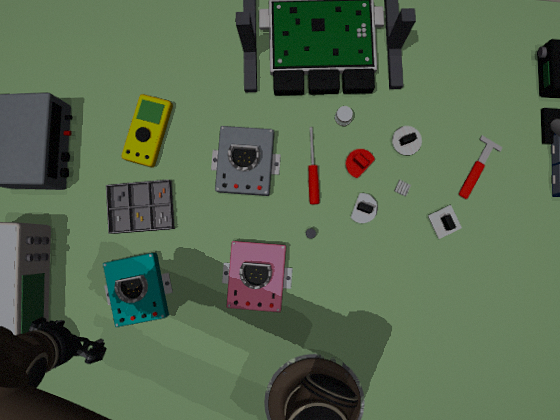

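View pics/scene0.png

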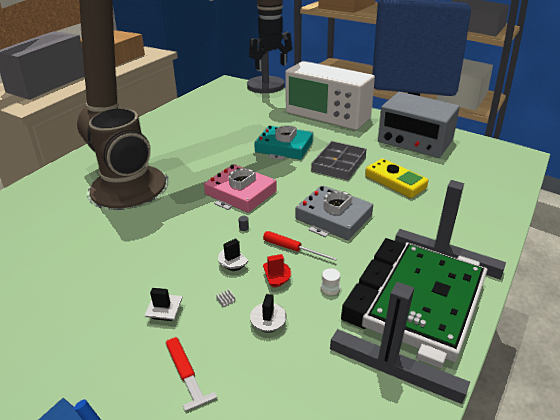

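Top view: the candidates are the white D (365,208), red D (360,162, a decoy), round (407,140) and square (444,222). For the socket they are grey (245,157), turquoise (131,290, a decoy) and pink (257,275, a decoy). I choose the D at (365,208) and the grey box, and check both in one crop.

```bash
python3 - <<'E'
from h import *
im=np.mean([shot("top").astype(float) for _ in range(3)],0).astype(np.uint8)
np.save('top.npy',im)
b=im[:,:,::-1]
c1=cv2.resize(b[185:230,343:388],(400,400),interpolation=cv2.INTER_CUBIC)
c2=cv2.resize(b[122:197,208:283],(400,400),interpolation=cv2.INTER_CUBIC)
cv2.imwrite('pics/crop1.png',np.hstack([c1,c2]))
# plug flange
hsv=cv2.cvtColor(im,cv2.COLOR_RGB2HSV)
def comp(m,box):
    x0,y0,x1,y1=box; r=np.zeros_like(m); r[y0:y1,x0:x1]=m[y0:y1,x0:x1]
    cs,_=cv2.findContours(r,cv2.RETR_EXTERNAL,cv2.CHAIN_APPROX_NONE); return max(cs,key=cv2.contourArea)[:,0].astype(float)
w=((hsv[:,:,1]<50)&(hsv[:,:,2]>130)).astype(np.uint8)
c=comp(w,(343,185,388,230)); P=ray("top",c,.026)[:,:2]
print('flange px ext',c.min(0),c.max(0),'mm',np.ptp(P,axis=0), cv2.minEnclosingCircle(P.astype(np.float32)))
bl=(hsv[:,:,2]<60).astype(np.uint8)
g=comp(bl,(350,195,382,222)); print('grip px',g.mean(0),cv2.minAreaRect(ray("top",g,.068)[:,:2].astype(np.float32)))
s=ray("top",comp(bl,(222,140,268,178)),.062)[:,:2]; print('bore',cv2.minEnclosingCircle(s.astype(np.float32)),np.ptp(s,axis=0))
E
```

```text
flange px ext [351. 193.] [376. 222.] mm [0.06985965 0.05970027] ((0.4761521518230438, -0.10485594719648361), 0.03591293469071388)
grip px [364.89473684 207.44736842] ((0.47413796186447144, -0.10504399240016937), (0.03469385206699371, 0.019067706540226936), 70.75117492675781)
bore ((0.5900024771690369, 0.17543788254261017), 0.036654699593782425) [0.05258786 0.06871663]
```

View pics/crop1.png

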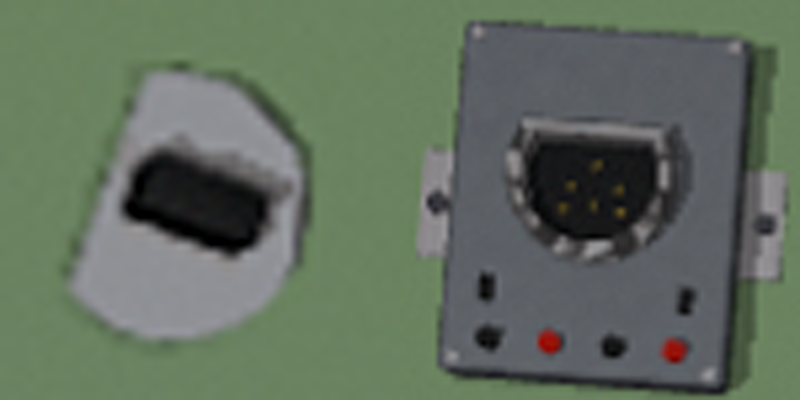

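The crop shows the chosen D, with its flat facing left and slightly up in the image (world yaw about 70°). The grey socket's flat faces up (world +x, a few degrees off). Next I measure the box and collar.

```bash
cat >> h.py <<'E'
from scipy.spatial.transform import Rotation as R
def plan(x,y,z,yaw_y):
    s=monitor.observe(); r=R.from_rotvec(s['orientation']).as_matrix(); p=s['eef_pos']
    d=r.T@(np.array([x,y,z])-p)/.25
    cy=np.degrees(np.arctan2(r[1,1],r[0,1])); t=-((yaw_y-cy+180)%360-180)
    print('t',s['t'],'pos',p.round(4),'yaw',cy.round(2),'tilt',np.degrees(np.arccos(-r[2,2])).round(2),'f',s['ft_force'].round(1),'open',round(s['opening'],4))
    print('shift n',d.round(4),'turn n',round(t/60,4),'deg',round(t,1))
E
python3 - <<'E'
from h import *
im=np.load('top.npy'); hsv=cv2.cvtColor(im,cv2.COLOR_RGB2HSV).astype(int)
# box: not green, not white brackets
x0,y0,x1,y1=205,118,290,205
g=(~((hsv[...,0]>40)&(hsv[...,0]<80)&(hsv[...,1]>50))).astype(np.uint8)
m=np.zeros_like(g); m[y0:y1,x0:x1]=g[y0:y1,x0:x1]
m=cv2.morphologyEx(m,cv2.MORPH_OPEN,np.ones((21,21),np.uint8))
c=max(cv2.findContours(m,0,cv2.CHAIN_APPROX_NONE)[0],key=cv2.contourArea)[:,0]
print('box mask',cv2.minAreaRect(ray("top",c,.04)[:,:2].astype(np.float32)))
# hand-read top corners from crop: TL TR BR BL
q=np.array([[472,23],[750,42],[725,388],[443,362]])/5.3333+[208,122]-.4
C=ray("top",q,.04)[:,:2]; print('corners',C.round(4).tolist())
print('len',np.linalg.norm(C-np.roll(C,-1,0),axis=1))
u=(C[0]-C[3])/np.linalg.norm(C[0]-C[3])+(C[1]-C[2])/np.linalg.norm(C[1]-C[2]); u/=np.linalg.norm(u)
w=C[0]-C[1]; yx=np.degrees(np.arctan2(u[1],u[0])); yy=np.degrees(np.arctan2(w[1],w[0]))-90
print('yaw by x',yx,'by y',yy,'socket',C.mean(0)+.01*u)
# collar rim flat edge and sides, from crop
k=np.array([[525,120],[668,130]])/5.3333+[208,122]-.4
F=ray("top",k,.062)[:,:2]; d=F[0]-F[1]; print('collar flat ends',F.tolist(),'yaw',np.degrees(np.arctan2(d[1],d[0]))-90)
# plug flat from mask
w=((hsv[:,:,1]<50)&(hsv[:,:,2]>130)).astype(np.uint8); r=np.zeros_like(w); r[185:230,343:388]=w[185:230,343:388]
c=max(cv2.findContours(r,0,cv2.CHAIN_APPROX_NONE)[0],key=cv2.contourArea)[:,0]
P=ray("top",c,.026)[:,:2]; o=np.array([.4762,-.1049]); a=np.radians(70); n=np.array([np.cos(a),np.sin(a)]); t=np.array([-n[1],n[0]])
v=P-o; sel=(v@n>.012)&(abs(v@t)<.024); L=cv2.fitLine(P[sel].astype(np.float32),cv2.DIST_HUBER,0,.01,.01).ravel()
print('plug flat yaw',np.degrees(np.arctan2(L[1],L[0]))%180-90,'dist',(v[sel]@n).mean(),sel.sum())
plan(.476,-.105,.2,160.6)
E
```

```text
box mask ((0.5824899077415466, 0.17885375022888184), (0.16180108487606049, 0.1593167632818222), 0.7663521766662598)
corners [[0.6681, 0.0583], [0.6623, -0.0668], [0.5059, -0.0578], [0.5147, 0.0678]]
len [0.12516656 0.15661527 0.12588474 0.15372912]
yaw by x -3.425840521667394 by y -2.684959212518521 socket [ 5.97734839e-01 -2.12907320e-04]
collar flat ends [[0.6202700462306692, 0.03388896602940955], [0.6172213307337336, -0.029073201402568388]] yaw -2.772175909363227
plug flat yaw 70.12523 dist 0.018039440286785523 19
t 0.25 pos [0.1921 0.4884 0.2309] yaw 68.52 tilt 0.04 f [-0.5  0.3  0.1] open 0.085
shift n [-1.9257 -1.7928  0.125 ] turn n -1.5346 deg -92.1
```

>>> drive_tool(
  rows=[
    [1,-0.96,-0.9,0,-0.77],
    [1,-0.96,-0.9,0,-0.77],
    [1,-0.96,-0.9,0,-0.77],
    [1,-0.96,-0.9,0,-0.77],
    [1,-0.96,-0.9,0,-0.77],
    [1,-0.96,-0.9,0,-0.77],
    [1,-0.96,-0.9,0,-0.77],
    [1,-0.96,-0.9,0,-0.77],
    [1,-0.96,-0.9,0,-0.77],
  ],
)

```text
t: 1.38
eef_pos: [0.3329, 0.1921, 0.2312]
orientation: [0.675, -3.068, -0.0]
ft_force: [-0.4, 0.4, -1.2]
opening: 0.0855
```

```bash
python3 - <<'E'
from h import *
q=np.array([[72,23],[350,42],[325,388],[43,362]])/5.3333+[208,122]-.4
C=ray("top",q,.04)[:,:2]; print('corners',C.round(4).tolist())
print('len',np.linalg.norm(C-np.roll(C,-1,0),axis=1))
u=(C[0]-C[3])/np.linalg.norm(C[0]-C[3])+(C[1]-C[2])/np.linalg.norm(C[1]-C[2]); u/=np.linalg.norm(u)
w=C[0]-C[1]; print('yaw x',np.degrees(np.arctan2(u[1],u[0])),'y',np.degrees(np.arctan2(w[1],w[0]))-90,'socket',C.mean(0)+.01*u)
k=np.array([[125,120],[268,130]])/5.3333+[208,122]-.4
F=ray("top",k,.062)[:,:2]; d=F[0]-F[1]; print('collar flat ends',F.tolist(),'yaw',np.degrees(np.arctan2(d[1],d[0]))-90)
plan(.476,-.105,.12,160.4)
E
```

```text
corners [[0.6653, 0.2389], [0.6584, 0.1129], [0.502, 0.12], [0.511, 0.2467]]
len [0.1261907  0.15660673 0.12699988 0.15443307]
yaw x -2.7569453980973173 y -3.115698233246775 socket [0.59415178 0.17915384]
collar flat ends [[0.6170701593950474, 0.21044865504728383], [0.6136220025701736, 0.1469597253104282]] yaw -3.1087454876174405
t 1.375 pos [0.3329 0.1921 0.2312] yaw 114.82 tilt 0.01 f [-0.4  0.4 -1.2] open 0.0855
shift n [-0.0207 -1.3192  0.4448] turn n -0.7596 deg -45.6
```

>>> drive_tool(
  rows=[
    [1,0,-1,0.1,-0.76],
    [1,0,-1,0.1,-0.76],
    [1,0,-1,0.1,-0.76],
    [1,0,-1,0.1,-0.76],
    [1,0,-1,0.1,-0.76],
    [1,0,-1,0.1,-0.76],
    [1,0,-1,0.1,-0.76],
  ],
)

```text
t: 2.25
eef_pos: [0.4377, -0.035, 0.206]
orientation: [1.809, -2.568, -0.001]
ft_force: [-0.7, 0.5, 0.6]
opening: 0.0854
```

```bash
python3 -c "
from h import *
plan(.475,-.108,.12,160.4)"
```

```text
t 2.25 pos [ 0.4377 -0.035   0.206 ] yaw 160.31 tilt 0.06 f [-0.7  0.5  0.6] open 0.0854
shift n [ 0.2247 -0.2393  0.3439] turn n -0.0015 deg -0.1
```

>>> drive_tool(
  rows=[
    [1,0.225,-0.24,0.34,0],
    [1,0.225,-0.24,0.34,0],
    [1,0.225,-0.24,0.34,0],
    [1,0.225,-0.24,0.34,0],
  ],
)

```text
t: 2.75
eef_pos: [0.4753, -0.1075, 0.1219]
orientation: [-1.811, 2.567, 0.001]
ft_force: [0.6, 0.5, -0.4]
opening: 0.0852
```

```bash
python3 - <<'E'
from h import *
plan(.475,-.108,.034,160.4)
im=shot("scene")
p=np.array([[.475,-.108,.068]]);px=proj("scene",p)[0]; print(px, proj("scene",monitor.observe()['eef_pos']))
x,y=px.astype(int); c=im[y-65:y+55,x-80:x+80,::-1]; cv2.imwrite('pics/g1.png',cv2.resize(c,None,fx=4,fy=4,interpolation=cv2.INTER_CUBIC))
E
```

```text
t 2.75 pos [ 0.4753 -0.1075  0.1219] yaw 160.4 tilt 0.03 f [ 0.6  0.5 -0.4] open 0.0852
shift n [2.300e-03 2.000e-04 3.517e-01] turn n -0.0 deg -0.0
[229.62235782 241.97635507] [[228.07049519 222.40304152]]
```

View pics/g1.png

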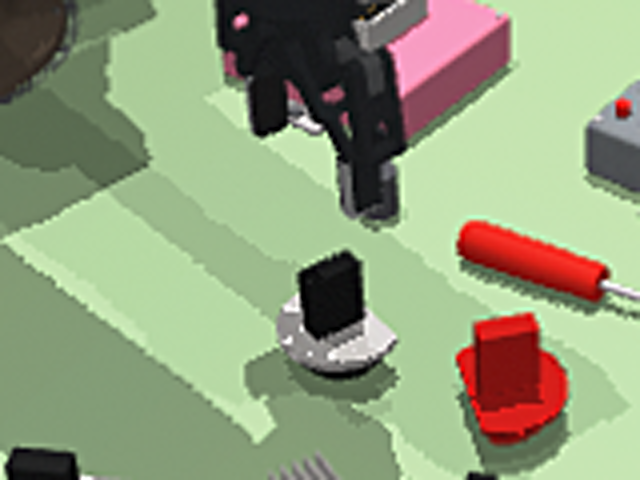

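The pads are above the chosen plug's bar, whose top is at crop (330,262) against (322,260) predicted, a few mm apart. I descend and grip.

>>> drive_tool(
  rows=[
    [1,0,0,0.2,0],
    [1,0,0,0.35,0],
    [1,0,0,0.35,0],
    [-1,0,0,0.35,0],
    [-1,0,0,0.35,0],
    [-1,0,0,0.35,0],
    [-1,0,0,0.35,0],
    [-1,0,0,0.35,0],
    [-1,0,0,0.35,0],
    [-1,0,0,0.35,0],
  ],
  grip_force=60,
)

```text
t: 4.05
eef_pos: [0.4758, -0.1091, 0.0346]
orientation: [-1.808, 2.568, -0.001]
ft_force: [-0.2, 0.7, 6.0]
opening: 0.0152
```

```bash
python3 -c "
from h import *
plan(.475,-.108,.14,160.4)"
```

```text
t 4.05 pos [ 0.4758 -0.1091  0.0346] yaw 160.31 tilt 0.07 f [-0.2  0.7  6. ] open 0.0152
shift n [-0.0032  0.004  -0.4216] turn n -0.0014 deg -0.1
```

>>> drive_tool(
  rows=[
    [-1,0,0,-0.25,0],
    [-1,0,0,-0.5,0],
    [-1,0,0,-0.5,0.2],
    [-1,0,0,-0.5,0.6],
    [-1,0,0,-0.5,0.6],
    [-1,0,0,-0.5,0.6],
    [-1,0,0,-0.5,0.6],
  ],
)

```text
t: 4.92
eef_pos: [0.475, -0.109, 0.1585]
orientation: [0.928, -3.001, -0.001]
ft_force: [-0.2, 0.2, -2.1]
opening: 0.0154
```

```bash
python3 -c "
from h import *
plan(.59,.179,.16,87)"
```

```text
t 4.925 pos [ 0.475  -0.109   0.1585] yaw 124.36 tilt 0.05 f [-0.2  0.2 -2.1] open 0.0154
shift n [-1.0298  0.6912 -0.0063] turn n 0.6227 deg 37.4
```

>>> drive_tool(
  rows=[
    [-1,-1,0.69,0,0.62],
    [-1,-1,0.69,0,0.62],
    [-1,-1,0.69,0,0.62],
    [-1,-1,0.69,0,0.62],
    [-1,-1,0.69,0,0.62],
    [-1,-1,0.69,0,0.62],
    [-1,-1,0.69,0,0.62],
    [-1,-1,0.69,0,0.62],
  ],
)

```text
t: 5.92
eef_pos: [0.584, 0.1731, 0.1588]
orientation: [-0.08, -3.14, 0.001]
ft_force: [-0.4, -0.5, -1.7]
opening: 0.0152
```

```bash
python3 - <<'E'
from h import *
plan(.59,.179,.13,87)
im=shot("scene"); x,y=proj("scene",monitor.observe()['eef_pos'])[0].astype(int); print(x,y)
cv2.imwrite('pics/s1.png',cv2.resize(im[y-60:y+60,x-80:x+80,::-1],None,fx=4,fy=4,interpolation=cv2.INTER_CUBIC))
E
```

```text
t 5.925 pos [0.584  0.1731 0.1588] yaw 87.07 tilt 0.04 f [-0.4 -0.5 -1.7] open 0.0152
shift n [-0.0227  0.0249  0.1151] turn n 0.0012 deg 0.1
334 165
```

View pics/s1.png

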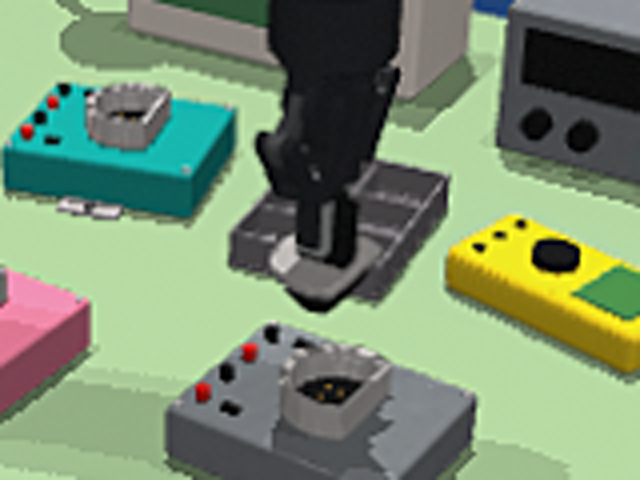

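The plug is held level with its flat facing the same way as the collar's flat. I move closer and compare the outlines.

>>> drive_tool(
  rows=[
    [-1,-0.023,0.025,0.1,0],
    [-1,-0.023,0.025,0.17,0],
    [-1,-0.023,0.025,0.17,0],
    [-1,-0.023,0.025,0.17,0],
  ],
)

```text
t: 6.48
eef_pos: [0.5906, 0.18, 0.117]
orientation: [0.08, 3.14, 0.0]
ft_force: [-0.3, -0.3, -0.7]
opening: 0.0152
```

```bash
python3 - <<'E'
from h import *
plan(.59,.179,.115,87)
im=np.mean([shot("scene").astype(float) for _ in range(3)],0).astype(np.uint8).copy(); p=monitor.observe()['eef_pos']
a=np.linspace(-np.pi,np.pi,200)
def D(r,f,o,z,yaw):
    q=np.c_[np.minimum(r*np.cos(a),f),r*np.sin(a)]; c,s=np.cos(yaw),np.sin(yaw)
    return np.c_[q@np.array([[c,s],[-s,c]])+o,np.full(200,z)]
yaw=np.radians(-3); ux=np.array([np.cos(yaw),np.sin(yaw)])
P=p[:2]+.004*ux; oz=p[2]-.034
x,y=proj("scene",[.594,.179,.08])[0].astype(int)-[60,52]
big=cv2.resize(im[y:y+100,x:x+130,::-1],None,fx=6,fy=6,interpolation=cv2.INTER_CUBIC)
big0=big.copy()
for r,f,o,z,col in((.036,.019,P,oz+.02,(0,0,255)),(.0275,.0135,P,oz,(0,255,255)),(.038,.0225,np.array([.594,.179]),.062,(255,0,0)),(.0305,.016,np.array([.594,.179]),.062,(255,255,0))):
    u=((proj("scene",D(r,f,o,z,yaw))-[x,y]+.5)*6).astype(int); cv2.polylines(big,[u],True,col,1)
cv2.imwrite('pics/s2.png',big); print(x,y)
E
```

```text
t 6.475 pos [0.5906 0.18   0.117 ] yaw 87.09 tilt 0.03 f [-0.3 -0.3 -0.7] open 0.0152
shift n [ 0.002  -0.004   0.0078] turn n 0.0016 deg 0.1
277 140
```

View pics/s2.png

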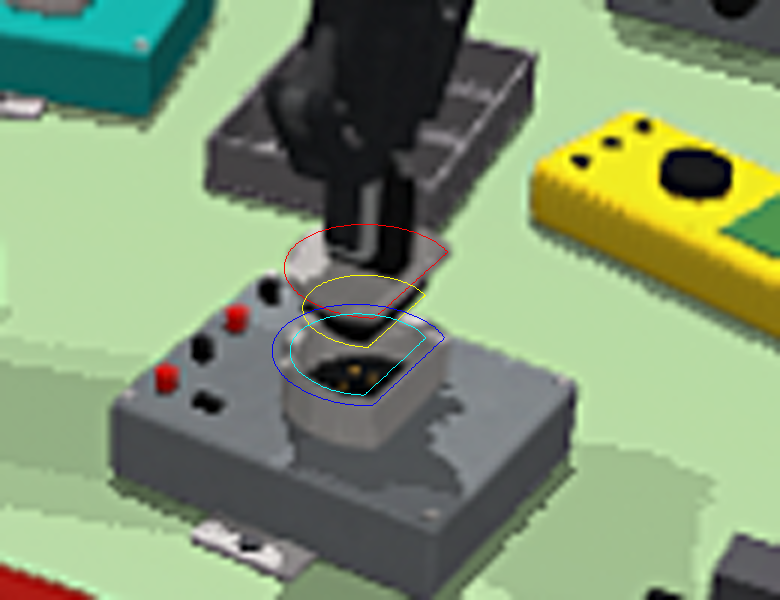

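The overlays match the flange within about 1 mm, and the collar sits about 1.5 mm toward +x+y of my drawing. A small correction, then a slow descent while I watch the force.

>>> drive_tool(
  rows=[
    [-1,-0.004,0,0.03,0],
    [-1,-0.004,0,0.06,0],
    [-1,-0.004,0,0.08,0],
    [-1,-0.004,0,0.095,0],
    [-1,-0.004,0,0.11,0],
    [-1,-0.004,0,0.11,0],
  ],
)

```text
t: 7.38
eef_pos: [0.5914, 0.1803, 0.0885]
orientation: [-0.079, -3.14, 0.0]
ft_force: [0.1, -0.4, -1.5]
opening: 0.0152
```

```bash
python3 -c "
from h import *
plan(.5912,.1802,.077,87)"
```

```text
t 7.375 pos [0.5914 0.1803 0.0885] yaw 87.13 tilt 0.03 f [ 0.1 -0.4 -1.5] open 0.0152
shift n [ 0.0006 -0.0006  0.0459] turn n 0.0021 deg 0.1
```

The foot is 8 mm into the collar with no contact force, so I go on to home.

>>> drive_tool(
  rows=[
    [-1,0,0,0.012,0],
    [-1,0,0,0.024,0],
    [-1,0,0,0.034,0],
    [-1,0,0,0.042,0],
    [-1,0,0,0.047,0],
    [-1,0,0,0.05,0],
    [-1,0,0,0.05,0],
  ],
)

```text
t: 8.25
eef_pos: [0.5915, 0.1805, 0.0766]
orientation: [0.079, 3.14, 0.001]
ft_force: [-0.7, 1.7, 1.7]
opening: 0.0152
```

```bash
python3 -c "
from h import *
plan(.5912,.1802,.076,87)"
```

```text
t 8.25 pos [0.5915 0.1805 0.0766] yaw 87.13 tilt 0.02 f [-0.7  1.7  1.7] open 0.0152
shift n [ 0.0012 -0.0012  0.0025] turn n 0.0022 deg 0.1
```

>>> drive_tool(
  rows=[
    [-1,0,0,0.004,0],
    [-1,0,0,0.006,0],
    [-1,0,0,0.006,0],
  ],
)

```text
t: 8.62
eef_pos: [0.5915, 0.1805, 0.0766]
orientation: [0.079, 3.139, 0.001]
ft_force: [-5.3, -0.3, 11.6]
opening: 0.0151
```

The height stays at 0.0766 while the force builds, so the flange is resting on the collar. I relieve the push, open and retreat.

>>> drive_tool(
  rows=[
    [-1,0,0,-0.006,0],
    [-1,0,0,-0.006,0],
    [1,0,0,-0.006,0],
    [1,0,0,-0.006,0],
    [1,0,0,-0.006,0],
    [1,0,0,-0.006,0],
    [1,0,0,-0.006,0],
    [1,0,0,-0.006,0],
    [1,0,0,-0.15,0],
    [1,0,0,-0.35,0],
    [1,0,0,-0.5,0],
    [1,0.8,0,-0.5,0],
    [1,0.8,0,-0.5,0],
    [1,0.8,0,-0.5,0],
    [1,0.8,0,-0.5,0],
    [1,0.8,0,-0.5,0],
  ],
)

```text
t: 10.62
eef_pos: [0.3918, 0.1907, 0.2005]
orientation: [0.077, 3.139, 0.001]
ft_force: [0.1, 0.5, 0.5]
opening: 0.0854
```

```bash
python3 - <<'E'
from h import *
s=monitor.observe(); print(s['t'],s['eef_pos'],s['ft_force'])
a=shot("scene"); b=shot("top")
x,y=proj("scene",[.594,.18,.07])[0].astype(int); print(x,y,proj("top",[.594,.18,.07])[0])
c1=cv2.resize(a[y-45:y+45,x-45:x+45,::-1],(390,390),interpolation=cv2.INTER_CUBIC)
c2=cv2.resize(b[122:197,208:283,::-1],(390,390),interpolation=cv2.INTER_CUBIC)
cv2.imwrite('pics/f.png',np.hstack([c1,c2]))
h=cv2.cvtColor(b,cv2.COLOR_RGB2HSV)
cv2.imwrite('pics/f2.png',b[:,:,::-1])
E
```

```text
10.625 [0.39181918 0.19068467 0.20046679] [0.05767165 0.52688249 0.46278648]
337 195 [243.25566865 153.41172652]
```

View pics/f.png

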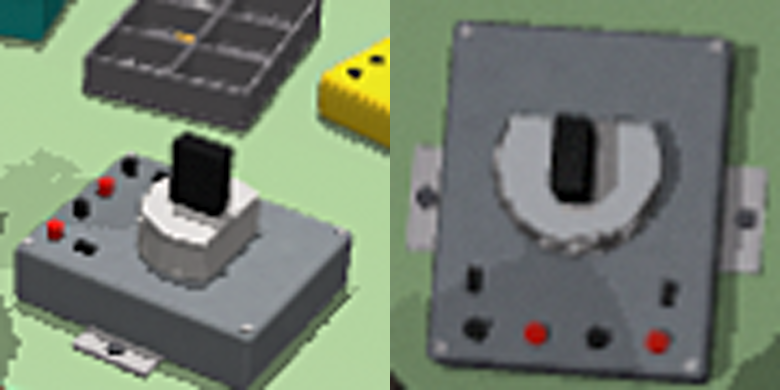

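View pics/f2.png

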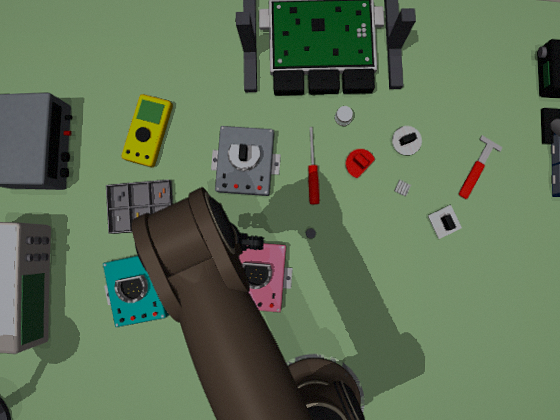

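The plug sits in the grey box's collar at (244,153), flange flush on the collar with the flats aligned. The round (407,140) and square (444,222) plugs stand where they were, and the arm is clear.

```bash
python3 -c "
from station import sign_off
print(sign_off())"
```

```text
the job is handed in; nothing more can be done
None
```

The D-shaped plug is in the grey test box's socket with its flat matched to the socket's flat. I released it and handed the job in at about 10.7 s, with no verdict reported.

- **Seating:** it went in with almost no force. At the end the tool height held at 76.6 mm while a light push rose to about 12 N. That is 42 mm above the grip height on the bench, which is the home position.
- **Final pictures:** both cameras show the flange flush on the collar and the flats aligned. The round and square plugs and the look-alikes were not moved, and the arm is clear of everything.
- **Checks that disagreed:** an early socket position was wrong because of a crop-offset slip, and I corrected it before using it. The two cameras also differed by about 1.5 mm on the collar position. I allowed for part of that before lowering the plug.

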